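# Sort out the mixed-up lock parts in their holders

### The arm

A 7-joint arm with a two-finger parallel gripper is mounted at the origin on the work surface. World frame = base frame: x ahead of the robot, y to its left, z up, the work surface at z = 0. Lengths are in mm, angles in rad, forces in N, time in s.
With the tool pointing down it reaches from about 400 to 875 mm from the base axis. Payload 4.4 kg.
Tool frame: the origin (TCP) lies midway between the tips of the shut fingers; the grasp point (between the pads) lies 19 mm behind it; z points along the fingers, y is the line along which they close (so a half turn about z gives the same grasp; the last joint's range is limited). The gripper opens to 85 mm and grips with 20 to 120 N. Pads are 22 mm wide; open, the fingers measure 114 mm over their backs; the gripper's body (76 mm by 85 mm) begins 54 mm behind the grasp point. The pads swing forward as they close: fully open they stand 13 mm farther back than shut.
Start: joints at [-1.222, 0.628, 0.038, 1.517, -0.027, 0.996, -0.02], TCP at [261.933, 594.902, 231.313] pointing down, gripper open.
Joint ranges: [-3.06, 3.06], [-0.37, 2.12], [-1.25, 1.32], [0.18, 2.47], [-1.1, 4.24], [0.23, 1.98], [-2.94, 2.94]. Speed limits (rad/s): [2.57, 2.57, 3.14, 3.14, 3.14, 3.14, 3.14].

### API

Orientations are given as [roll, pitch, yaw] about the fixed x, y, z axes, in that order (R = Rz(yaw) Ry(pitch) Rx(roll)).
In Python, from cell import ctrl, get_image, get_calibration gives the robot as it stands.
- The arm moves only by the shell command python3 -m creep 'ROWS'. ROWS is JSON, a list of rows, each an object of numbers: "dx", "dy", "dz": the shift along the world's x, y, z normalised to -1 to 1, where 1 is 0.4 m; "rx", "ry", "rz": the turn, a rotation vector about the world's x, y, z normalised to -1 to 1, where 1 is 2 pi rad; "grip": the closure, from -1 (fully open) to 1 (shut). A call has exactly 5 rows; each row is the pose to reach, as a shift and turn from the pose commanded when the call began, turning the shorter way round; what a row does not reach only later rows make up. A row lasts 1/8 s, in which the tool goes at most 62.5 mm and 10.7 degrees, less where a joint would pass 70% of its speed; a pose out of reach is approached as far as the arm can. A call with a number of a shift or a turn outside -1 to 1 is refused whole. A call with a gripper value outside its range is refused whole. The fingers move at their own pace and stop on an object; the grip force is fixed at half the most. Time passes only in rows, so rows that repeat a pose let the fingers close, or fill a call up. It gives the time, the measured TCP pose, the force, the opening and the grip force at its end, in the units of the state.
- ctrl.read_state(): the state, without advancing time (a new reading comes with each control period).
- get_image(name): name is "scene" or "side" or "wrist"; returns the picture (384x512x3 uint8, red, green, blue); there is no depth.
- get_calibration(name): a dict with "mtx" (3x3 intrinsics, pixels), "world_from_camera" (4x4, takes a point from camera to world coordinates). Camera axes: x right, y down, z forward; pixel columns grow to the right and rows downward; lengths in mm; the calibration is good to about 2 mm. A picture is of the moment at which its call begins: read the wrist's pose just before it. get_calibration takes no time and is no camera call; for the wrist camera it gives the pose at the moment of the call.
- ctrl.finish_job(): hands the job in; it is judged then, once.
The state is a dict: "clock": time; "qpos": joint angles; "qd": joint speeds; "tau": joint torques, N m; "eef_pos": TCP position; "tool_rot": TCP orientation; "force": force on the tool from outside, world axes, zero at the start; "torque": the same for the moment, N m; "width": finger opening in mm; "gripper_force": force on a finger pad.
Only numpy, scipy, OpenCV 4.12 (cv2) and the standard library are available. Lean on these libraries where they do the work, as an engineer would, in place of code of your own. Each camera call takes 0.05 s, during which the arm holds its last target. There are 200 camera calls.

### The job

The lock parts at this assembly bench have been mixed up: two or three of them sit in each other's holders and the hexagonal core stands on the cross-shaped spare plate. Put every part in the middle of the holder plate that has its own outline (padlock on the square, round barrel on the round, oval cylinder on the long, hexagonal core on the hexagonal one), one part to a plate and the same way up as now, setting parts aside on a free plate where needed. Leave the grease cartridge standing where it is.

Things in the scene. Friction and masses are not known exactly. Their poses are not given: they have to be found in the camera images.
- padlock: Padlock lying flat: brass block 40 mm (x) by 44 mm (y) by 22 mm high, with a steel U-shackle (8 mm bar, 38 mm wide over the outside) sticking out 24 mm from its +x side at mid height. 0.2 to 0.42 kg. Grip it by the two flat sides across y (44 mm). Origin at the centre of the underside of the block (shackle not counted), z up. Loose. Its holder is the square one.
- round_barrel: Round brass lock barrel standing upright: a plain cylinder 42 mm across, 34 mm high, with a keyway slot in its top. 0.17 to 0.35 kg. Loose; origin at the centre of its underside, z up. Its holder is the round one.
- oval_cylinder: Long brass lock cylinder of oval section, lying on its flat side: 70 mm long (x), 33 mm wide (y, rounded sides), 17 mm high. 0.14 to 0.28 kg. Grip it across its width (y). Loose; origin at the centre of its underside, z up. Its holder is the long one.
- hex_core: Hexagonal brass lock core standing upright: 38 mm across flats, 30 mm high; two of its flats face +y and -y. 0.17 to 0.34 kg. Loose; origin at the centre of its underside, z up. Its holder is the hexagonal one.
- square_holder: Black plastic holder plate, square, 88 by 88 mm, with a thin grey printed 46 x 50 mm rectangle in the middle; home of the padlock. Fixed to the bench, top face flat and level 8 mm above the bench; origin at the centre of its underside, z up.
- round_holder: Black plastic holder plate, round, 100 mm across, with a thin grey printed disc in the middle; home of the round barrel. Fixed to the bench, top face flat and level 8 mm above the bench; origin at the centre of its underside, z up.
- long_holder: Black plastic holder plate, oblong, 116 mm (x) by 64 mm (y), with a thin grey printed oblong in the middle; home of the oval cylinder, lengthways along x. Fixed to the bench, top face flat and level 8 mm above the bench; origin at the centre of its underside, z up.
- hex_holder: Black plastic holder plate, hexagonal, 88 mm across flats (two flats face +y and -y), with a thin grey printed hexagon in the middle; home of the hexagonal core. Empty at the start. Fixed to the bench, top face flat and level 8 mm above the bench; origin at the centre of its underside, z up.
- spare_holder: Plain black plastic spare plate, cross-shaped, two bars 112 by 60 mm crossing at right angles: no part's home, a place to set a part aside. The hexagonal core stands on it at the start. Fixed to the bench, top face flat and level 8 mm above the bench; origin at the centre of its underside, z up.
- grease_cartridge: Bystander: an amber grease cartridge with a green cap standing upright on a round grey foot (48 mm across), 105 mm high in all. Loose; origin at the centre of its underside, z up. To be left where it stands.
Not all that is in view belongs to the job. What is shaped like the padlock but purple or turquoise is not meant.

How it is judged (in metres and radians):
At the end, for the whole second after the job is handed in: Each of the four parts rests on its own holder plate, its origin within 14 mm of the plate's centre horizontally, its underside on the plate's top face (4 to 12 mm above the bench), upright within 0.12 rad, released and at rest; any heading is accepted (horizontal distance between padlock and square_holder below 0.014 m and height (world z) of padlock between 0.004 and 0.012 m and angle between each of padlock, round_barrel, oval_cylinder, hex_core's own z axis and vertical below 0.12 rad and linear speed of each of padlock, round_barrel, oval_cylinder, hex_core below 0.02 m/s and angular speed of each of padlock, round_barrel, oval_cylinder, hex_core below 0.2 rad/s and horizontal distance between round_barrel and round_holder below 0.014 m and height (world z) of round_barrel between 0.004 and 0.012 m and horizontal distance between oval_cylinder and long_holder below 0.014 m and height (world z) of oval_cylinder between 0.004 and 0.012 m and horizontal distance between hex_core and hex_holder below 0.014 m and height (world z) of hex_core between 0.004 and 0.012 m); the robot touches nothing.
It fails at once if the grease cartridge is pushed more than 20 mm or tipped (distance of grease_cartridge from where it was at the start of the episode above 0.02 m or angle between grease_cartridge's own z axis and vertical above 0.3 rad).
It also fails if it takes over 138 s, if anything falls off the work surface, if the arm or the gripper's body presses on something with over 40 N, if the wrist force passes 120 N, or if a joint passes its speed limit or range.

## Working session

There is one attempt and no reset: what is moved stays moved. The work goes in short steps, Python scripts to look and compute and a shell command to move; the robot and the scene stay as the last step left them, time stands still between calls to the robot, and variables do not carry over. Pictures are saved under pics/ and viewed, at most 14 in all, crops included, and the job is handed in when it is done.

```bash
mkdir -p pics; cat > h.py <<'E'
import numpy as np, cv2
from cell import ctrl,get_image,get_calibration
def snap(n,f):
    c=get_calibration(n); im=get_image(n); cv2.imwrite('pics/'+f,im[:,:,::-1]); np.savez('pics/'+f+'.npz',m=c['mtx'],T=c['world_from_camera']); return im
def w(f,u,v,z):
    d=np.load('pics/'+f+'.npz');T=d['T'];r=T[:3,:3]@np.linalg.solve(d['m'],[u,v,1.]);o=T[:3,3]
    return np.round(o+r*(z-o[2])/r[2],1)
def px(f,p):
    d=np.load('pics/'+f+'.npz');T=np.linalg.inv(d['T']);q=d['m']@(T[:3,:3]@np.array(p,float)+T[:3,3]);return np.round(q[:2]/q[2],1)
E
python3 - <<'E'
from h import *
for n in('scene','side','wrist'): snap(n,n+'0.png'); print(n,np.round(np.load('pics/'+n+'0.png.npz')['T'],2).tolist())
a=cv2.imread('pics/scene0.png'); 
cv2.imwrite('pics/scene0b.png',cv2.resize(a,(800,600),interpolation=cv2.INTER_CUBIC))
s=ctrl.read_state();print(s['clock'],s['eef_pos'],s['tool_rot'],s['width'])
E
```

```text
scene [[0.55, 0.72, -0.42, 1060.81], [0.83, -0.48, 0.27, -298.41], [-0.01, -0.5, -0.87, 961.14], [0.0, 0.0, 0.0, 1.0]]
side [[0.96, -0.19, 0.2, 422.6], [-0.28, -0.68, 0.68, -715.94], [0.0, -0.71, -0.71, 768.71], [0.0, 0.0, 0.0, 1.0]]
wrist [[0.4, 0.87, 0.28, 188.39], [0.92, -0.38, -0.13, 625.28], [-0.0, 0.31, -0.95, 373.24], [0.0, 0.0, 0.0, 1.0]]
0.15 [261.74051337 594.47669236 230.60784778] [-3.14017247e+00  2.44213690e-05  2.72681819e+00] 85.34744061550266
```

View pics/scene0b.png

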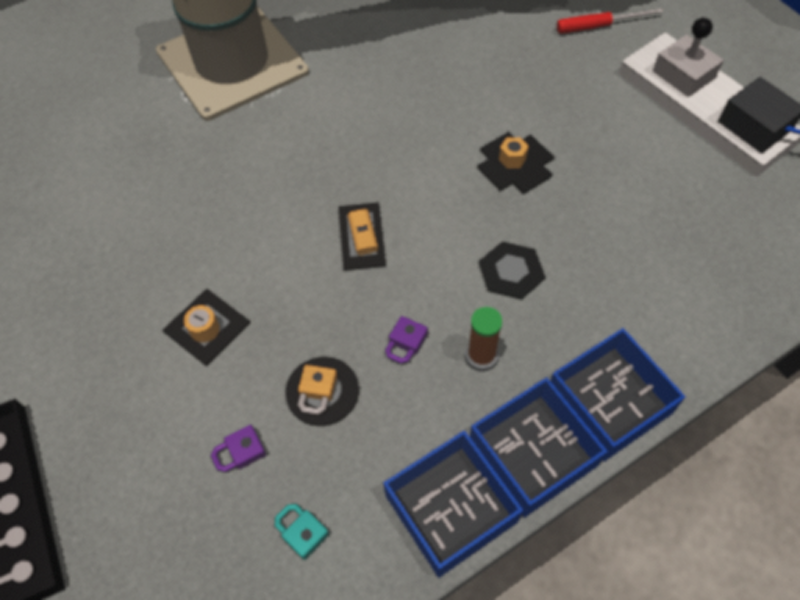

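View pics/side0.png

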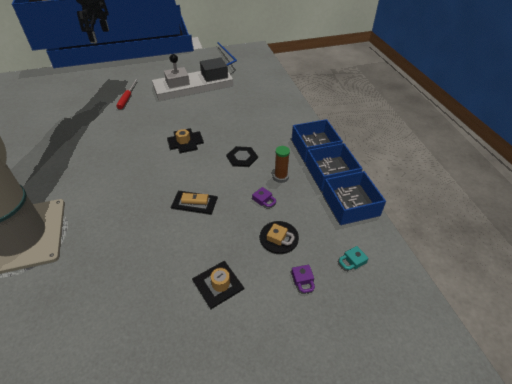

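The scene shows the hex core on the cross (514,152). The oval cylinder is already on the long plate (362,232). The barrel is on the square plate (202,322), the brass padlock is on the round plate (318,385), and the hex plate is empty (512,268). The cartridge is at (485,335). The padlock-shaped decoys are purple (407,340), purple (240,448) and turquoise (302,530). Only the brass one at (318,385) is meant. I'll confirm it in an enlarged crop and measure.

```bash
python3 - <<'E'
from h import *
a=cv2.imread('pics/scene0.png'); c=cv2.resize(a[75:275,95:360],None,fx=3,fy=3,interpolation=cv2.INTER_CUBIC); cv2.imwrite('pics/crop1.png',c)
for n in('scene','side'):
    f=n+'0.png';a=cv2.imread('pics/'+f);h=cv2.cvtColor(a,cv2.COLOR_BGR2HSV)
    m=cv2.inRange(h,(8,110,90),(25,255,255))
    N,_,st,ce=cv2.connectedComponentsWithStats(m)
    for i in range(1,N):
        if st[i,4]>40:print(n,'brass',st[i].tolist(),ce[i].round(1),w(f,*ce[i],22))
    m=cv2.inRange(h,(0,0,0),(180,255,60))
    cs,_=cv2.findContours(m,cv2.RETR_EXTERNAL,cv2.CHAIN_APPROX_NONE)
    for k in cs:
        k=cv2.convexHull(k)
        if 300<cv2.contourArea(k)<3000:
            P=np.array([w(f,*p[0],8)[:2] for p in k],np.float32); M=cv2.moments(P); r=cv2.minAreaRect(P)
            print(n,'plate',np.round([M['m10']/M['m00'],M['m01']/M['m00']],1),np.round(r[1],0),round(r[2]),cv2.boundingRect(k))
E
```

```text
scene brass [320, 87, 18, 20, 242] [328.1  96.9] [458.4 276.   22. ]
scene brass [222, 133, 20, 29, 367] [231.8 147.5] [455.7  -5.8  22. ]
scene brass [117, 195, 22, 23, 261] [128.6 207.3] [ 466.  -277.9   22. ]
scene brass [191, 233, 24, 22, 405] [202.7 243.7] [ 632.3 -185.8   22. ]
scene plate [ 641.6 -185.2] [97. 96.] 15 (183, 229, 47, 43)
scene plate [ 463.9 -272.7] [88. 86.] 18 (105, 186, 55, 47)
scene plate [629.7 145. ] [87. 97.] 10 (307, 155, 42, 36)
scene plate [452.9  -7.5] [ 61. 117.] 63 (217, 130, 29, 43)
scene plate [469.2 274.6] [112. 111.] 3 (306, 85, 48, 39)
scene plate [615.6 677.3] [107. 131.] 6 (461, 51, 51, 46)
scene plate [115.4 425.6] [387.  26.] 56 (230, 0, 134, 7)
scene plate [-101.1   35.9] [143.  80.] 76 (115, 0, 51, 23)
side brass [176, 130, 13, 14, 106] [182.4 135.9] [462.3 278.7  22. ]
side brass [181, 193, 27, 11, 241] [194.2 198.1] [453.9  -7.9  22. ]
side brass [267, 224, 21, 20, 235] [277.1 232.8] [ 635.7 -183.9   22. ]
side brass [211, 268, 18, 24, 213] [220.2 280.5] [ 468.7 -276.6   22. ]
side plate [ 462.1 -273.8] [89. 90.] 18 (192, 261, 52, 48)
side plate [ 639.8 -186.1] [100. 100.] 20 (259, 221, 40, 33)
side plate [451.8  -8.7] [ 69. 118.] 63 (171, 191, 47, 24)
side plate [ 0.7 75.9] [ 87. 225.] 25 (0, 185, 44, 53)
side plate [938.1 -99. ] [104.  47.] 89 (357, 175, 25, 28)
side plate [934.1  42.5] [ 61. 103.] 1 (332, 146, 26, 24)
side plate [628.3 143.8] [103.  91.] 40 (226, 146, 32, 21)
side plate [820.9  13.2] [ 30. 418.] 0 (292, 129, 52, 94)
side plate [467.2 273.1] [111. 119.] 1 (167, 129, 37, 24)
side plate [101.9 436.8] [434.  97.] 57 (27, 101, 80, 81)
side plate [650.  704.7] [163. 110.] 87 (200, 62, 28, 19)
side plate [1458.5  380.2] [1005.   69.] 90 (369, 31, 143, 133)
```

View pics/crop1.png

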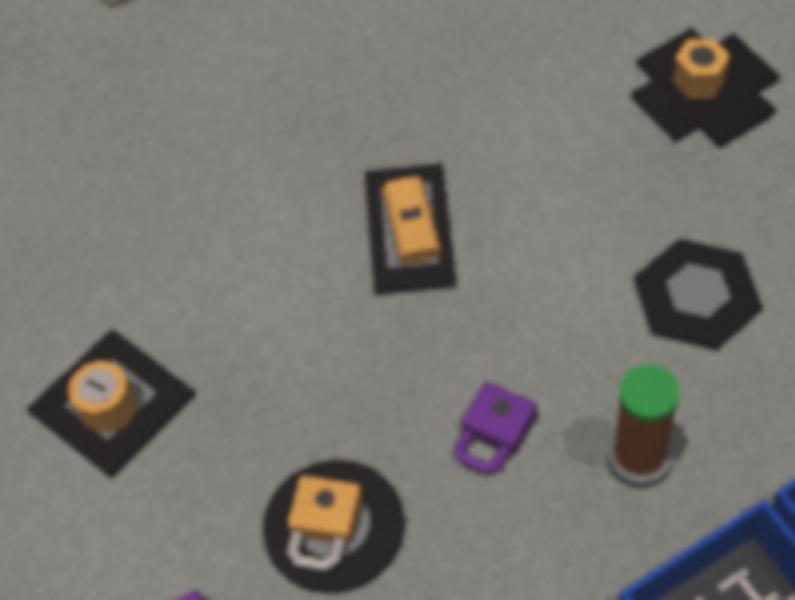

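Crop confirms the brass padlock, on the round plate at crop (325,505), and shows the oval on its own plate a few mm off centre. Barrel and padlock are therefore swapped. Moving over the hex core for a close look.

```bash
R='' ; python3 -m creep '[{"dx":0.5,"dy":-0.79,"dz":0,"rx":0,"ry":0,"rz":0,"grip":-1},{"dx":0.5,"dy":-0.79,"dz":0,"rx":0,"ry":0,"rz":0,"grip":-1},{"dx":0.5,"dy":-0.79,"dz":0,"rx":0,"ry":0,"rz":0,"grip":-1},{"dx":0.5,"dy":-0.79,"dz":0,"rx":0,"ry":0,"rz":0,"grip":-1},{"dx":0.5,"dy":-0.79,"dz":0,"rx":0,"ry":0,"rz":0,"grip":-1}]'
```

```text
clock: 0.78
eef_pos: [429.9, 329.0, 231.3]
tool_rot: [3.141, 0.0, 2.727]
force: [0.7, 0.2, 0.1]
width: 85.3
gripper_force: 0.0
```

```bash
python3 -m creep '[{"dx":0.08,"dy":-0.13,"grip":-1},{"dx":0.08,"dy":-0.13,"grip":-1},{"dx":0.08,"dy":-0.13,"grip":-1},{"dx":0.08,"dy":-0.13,"grip":-1},{"dx":0.08,"dy":-0.13,"grip":-1}]'; python3 - <<'E'
from h import *
snap('wrist','w1.png'); print(ctrl.read_state()['eef_pos'],np.load('pics/w1.png.npz')['m'])
E
```

```text
[435.91151796 318.56123801 231.35137886] [[282.24530082   0.         256.54099069]
 [  0.         282.24530082 192.83480619]
 [  0.           0.           1.        ]]$[0]: bad value
```

View pics/w1.png

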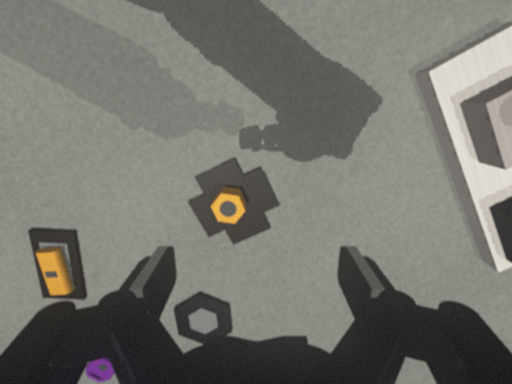

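Wrist view: hex core top at (228,208) on the cross plate (235,200); the empty hex plate is at (203,317) and the oval on its plate at (55,272). Every key is required in a row. Enlarging the core to get its heading.

```bash
python3 - <<'E'
from h import *
a=cv2.imread('pics/w1.png'); p=cv2.resize(a[150:255,180:285],None,fx=5,fy=5,interpolation=cv2.INTER_CUBIC)
q=cv2.resize(a[215:310,20:95],None,fx=5,fy=5,interpolation=cv2.INTER_CUBIC)[:525]
q=cv2.copyMakeBorder(q,0,525-q.shape[0],0,max(0,270-q.shape[1]),cv2.BORDER_CONSTANT)[:,:270]
cv2.imwrite('pics/crop2.png',np.hstack([p,q]))
E
```

```text
(no output)
```

View pics/crop2.png

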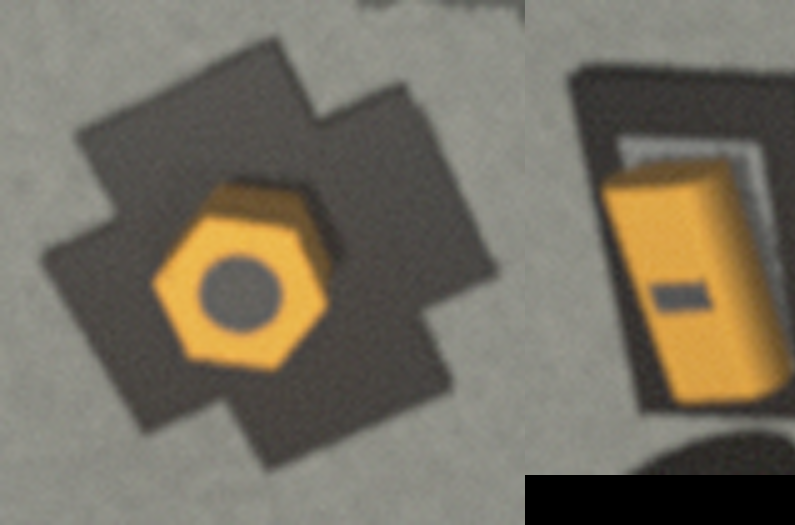

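```bash
python3 - <<'E'
from h import *
f='w1.png'
H=[(210,213),(298,226),(328,303),(275,370),(188,358),(153,284)]
P=np.array([w(f,180+(u-2)/5,150+(v-2)/5,38)[:2] for u,v in H]); print(P,P.mean(0))
for i in range(6):
    d=P[(i+1)%6]-P[i]; print(round(np.degrees(np.arctan2(d[1],d[0]))%60,1),np.hypot(*d).round(1))
C=[(275,38),(78,132),(42,260),(147,433),(270,470),(452,390),(497,272),(403,85)]
Q=np.array([w(f,180+(u-2)/5,150+(v-2)/5,8)[:2] for u,v in C]);print(Q,Q.mean(0))
# oval top z=25, crop offset x: 525
O=[(605,187),(728,163),(790,375),(680,402)]
Q=np.array([w(f,20+(u-527)/5,215+(v-2)/5,25)[:2] for u,v in O]);print('oval',Q,Q.mean(0))
print('hexplate',w(f,203,320,8), 'cart',px('scene0.png',[640,80,0]),w('scene0.png',308,230,4),w('side0.png',281,175,4))
E
```

```text
[[438.7 275.8]
 [450.6 294.5]
 [472.6 292.8]
 [484.  272.5]
 [471.9 253.3]
 [449.9 254.2]] [461.28333333 273.85      ]
57.5 22.2
55.6 22.1
59.3 23.3
57.8 22.7
57.7 22.0
57.4 24.3
[[409.5 305. ]
 [411.2 246. ]
 [439.6 220. ]
 [498.5 222.7]
 [523.5 249.9]
 [521.3 308.1]
 [493.4 333.4]
 [434.5 330.7]] [466.4375 276.975 ]
oval [[416.2  -3.6]
 [423.8  32.3]
 [488.9   7.1]
 [483.7 -28.2]] [453.15   1.9 ]
hexplate [627.4 146.9   8. ] cart [306.7 190.8] [723.2  23.    4. ] [720.9  31.5   4. ]
```

```bash
python3 -m creep '[{"dx":0.063,"dy":-0.109,"dz":-0.1,"rx":0,"ry":0,"rz":0.059,"grip":-1},{"dx":0.063,"dy":-0.109,"dz":-0.2,"rx":0,"ry":0,"rz":0.059,"grip":-1},{"dx":0.063,"dy":-0.109,"dz":-0.3,"rx":0,"ry":0,"rz":0.059,"grip":-1},{"dx":0.063,"dy":-0.109,"dz":-0.3,"rx":0,"ry":0,"rz":0.059,"grip":-1},{"dx":0.063,"dy":-0.109,"dz":-0.3,"rx":0,"ry":0,"rz":0.059,"grip":-1}]'; python3 - <<'E'
from h import *
for k in range(2):
    a=snap('wrist','w2.png'); s=ctrl.read_state();print(s['eef_pos'],s['tool_rot'],s['qpos'])
cv2.imwrite('pics/w2b.png',cv2.resize(cv2.imread('pics/w2.png'),(800,600),interpolation=cv2.INTER_CUBIC))
E
```

```text
clock: 1.45
eef_pos: [454.8, 288.0, 112.3]
tool_rot: [3.141, 0.001, 3.098]
force: [0.5, -0.5, 0.6]
width: 85.1
gripper_force: 0.0
[455.12815605 288.2250187  112.82869579] [3.13998235e+00 2.19221314e-03 3.09780465e+00] [-0.58325067  0.63714939 -0.05033914  1.93903065  0.05619813  0.56401243
  0.85585824]
[455.23467227 288.28105424 113.00457068] [3.13968763e+00 2.60513610e-03 3.09786327e+00] [-0.58324507  0.63680636 -0.05031848  1.93907491  0.05621241  0.56380383
  0.85592635]
```

View pics/w2b.png

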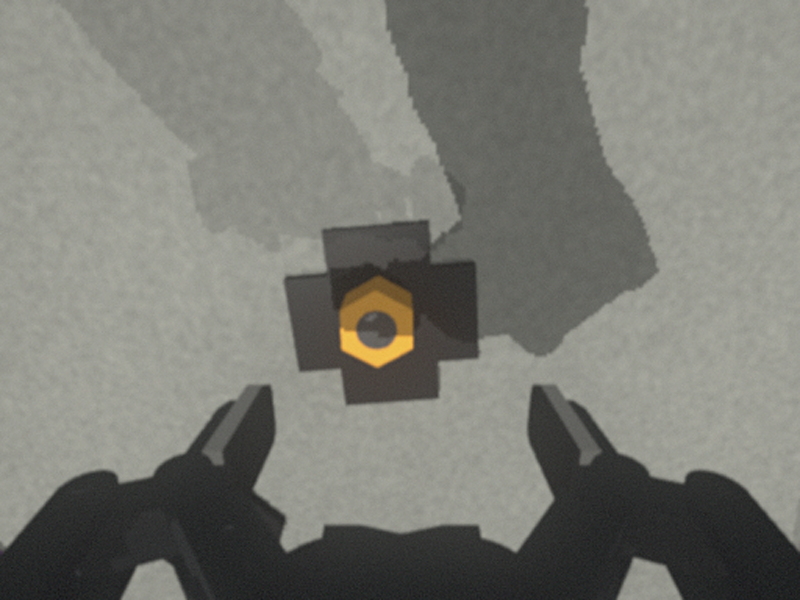

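```bash
python3 - <<'E'
from h import *
f='w2.png'
for u,v,z in((376,330,38),(340,325,38),(414,325,38),(377,368,38),(383,311,8)):print(w(f,u/1.5625,v/1.5625,z))
s=ctrl.read_state();print(s['clock'],s['eef_pos'])
E
```

```text
[461.7 273.4  38. ]
[458.  254.6  38. ]
[459.7 293.7  38. ]
[484.  272.6  38. ]
[461.7 276.    8. ]
1.55 [455.23467227 288.28105424 113.00457068]
```

Core centre is at (461.7, 273.7), its across-flats reads 39 mm (expected 38), and two flats face the pads. Descending and gripping.

```bash
python3 -m creep '[{"dx":0.016,"dy":-0.036,"dz":0,"rx":0,"ry":0,"rz":0,"grip":-1},{"dx":0.016,"dy":-0.036,"dz":-0.1,"rx":0,"ry":0,"rz":0,"grip":-1},{"dx":0.016,"dy":-0.036,"dz":-0.2,"rx":0,"ry":0,"rz":0,"grip":-1},{"dx":0.016,"dy":-0.036,"dz":-0.255,"rx":0,"ry":0,"rz":0,"grip":-1},{"dx":0.016,"dy":-0.036,"dz":-0.255,"rx":0,"ry":0,"rz":0,"grip":-1}]'
python3 -m creep '[{"dx":0,"dy":0,"dz":0,"rx":0,"ry":0,"rz":0,"grip":-1},{"dx":0,"dy":0,"dz":0,"rx":0,"ry":0,"rz":0,"grip":0},{"dx":0,"dy":0,"dz":0,"rx":0,"ry":0,"rz":0,"grip":0.5},{"dx":0,"dy":0,"dz":0,"rx":0,"ry":0,"rz":0,"grip":1},{"dx":0,"dy":0,"dz":0,"rx":0,"ry":0,"rz":0,"grip":1}]'
```

```text
clock: 2.17
eef_pos: [460.5, 271.4, 8.6]
tool_rot: [-3.14, -0.002, 3.097]
force: [-0.1, -0.3, 1.0]
width: 85.3
gripper_force: 0.0
clock: 2.8
eef_pos: [461.2, 273.4, 10.2]
tool_rot: [3.141, 0.001, 3.098]
force: [-0.6, 0.5, 6.6]
width: 37.4
gripper_force: 61.3
```

```bash
python3 -m creep '[{"dx":0,"dy":0,"dz":0.12,"rx":0,"ry":0,"rz":0,"grip":1},{"dx":0,"dy":0,"dz":0.25,"rx":0,"ry":0,"rz":0,"grip":1},{"dx":0.1,"dy":-0.077,"dz":0.25,"rx":0,"ry":0,"rz":0,"grip":1},{"dx":0.209,"dy":-0.16,"dz":0.25,"rx":0,"ry":0,"rz":0,"grip":1},{"dx":0.209,"dy":-0.16,"dz":0.25,"rx":0,"ry":0,"rz":0,"grip":1}]'
python3 -m creep '[{"dx":0.1,"dy":-0.077,"dz":0,"rx":0,"ry":0,"rz":0,"grip":1},{"dx":0.209,"dy":-0.16,"dz":0,"rx":0,"ry":0,"rz":0,"grip":1},{"dx":0.209,"dy":-0.16,"dz":0,"rx":0,"ry":0,"rz":0,"grip":1},{"dx":0.209,"dy":-0.16,"dz":0,"rx":0,"ry":0,"rz":0,"grip":1},{"dx":0.209,"dy":-0.16,"dz":0,"rx":0,"ry":0,"rz":0,"grip":1}]'; python3 - <<'E'
from h import *
snap('wrist','w3.png'); s=ctrl.read_state();print(s['eef_pos'],s['width'],s['tool_rot'])
cv2.imwrite('pics/w3b.png',cv2.resize(cv2.imread('pics/w3.png'),(800,600),interpolation=cv2.INTER_CUBIC))
E
```

```text
clock: 3.42
eef_pos: [548.3, 203.3, 109.3]
tool_rot: [-3.139, 0.003, 3.089]
force: [-1.2, -0.3, -2.5]
width: 37.2
gripper_force: 61.7
clock: 4.05
eef_pos: [626.3, 146.6, 109.0]
tool_rot: [3.141, -0.002, 3.1]
force: [-0.3, -1.0, -2.6]
width: 37.4
gripper_force: 61.7
[626.53244066 146.52057013 109.14035917] 37.003478210272725 [ 3.14104573e+00 -1.37411884e-03  3.09991780e+00]
```

View pics/w3b.png

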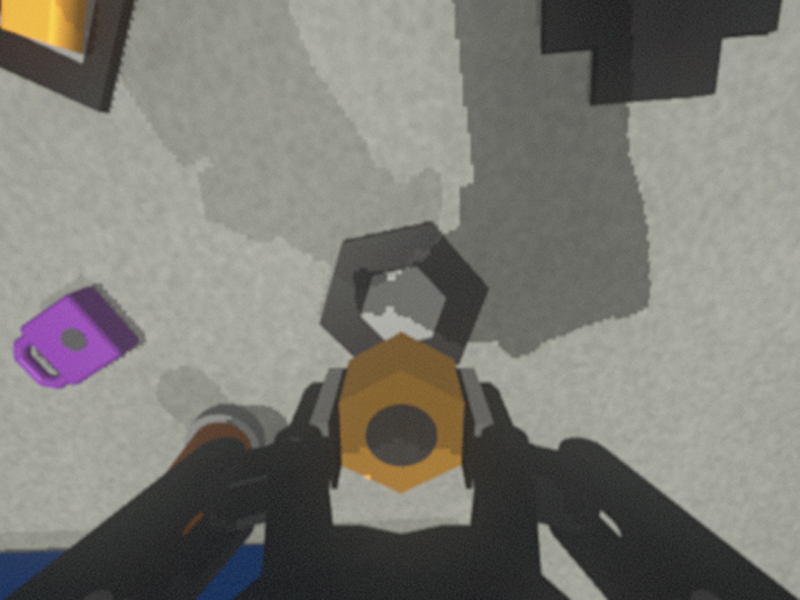

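Held core at (402,430), hex plate corners at (320,323), (488,289), (435,222), (345,240); cartridge clear at lower left (220,420).

```bash
python3 - <<'E'
from h import *
f='w3.png';k=1.5625
P=[w(f,u/k,v/k,8) for u,v in((345,240),(435,222),(488,289),(458,362),(320,323))]
for p in P:print(p)
print((P[2]+P[4])/2,(P[0]+P[3])/2, 'width',P[2]-P[4])
print('cart foot',w(f,230/k,418/k,0))
E
```

```text
[588.4 115.7   8. ]
[580.6 165.9   8. ]
[620.2 195.8   8. ]
[665.8 178.4   8. ]
[637.  97.   8.]
[628.6 146.4   8. ] [627.1  147.05   8.  ] width [-16.8  98.8   0. ]
cart foot [704.   29.7   0. ]
```

```bash
python3 -m creep '[{"dx":0.004,"dy":-0.002,"dz":-0.08,"rx":0,"ry":0,"rz":0,"grip":1},{"dx":0.004,"dy":-0.002,"dz":-0.16,"rx":0,"ry":0,"rz":0,"grip":1},{"dx":0.004,"dy":-0.002,"dz":-0.22,"rx":0,"ry":0,"rz":0,"grip":1},{"dx":0.004,"dy":-0.002,"dz":-0.242,"rx":0,"ry":0,"rz":0,"grip":1},{"dx":0.004,"dy":-0.002,"dz":-0.247,"rx":0,"ry":0,"rz":0,"grip":1}]'
python3 -m creep '[{"dx":0,"dy":0,"dz":0,"rx":0,"ry":0,"rz":0,"grip":1},{"dx":0,"dy":0,"dz":0,"rx":0,"ry":0,"rz":0,"grip":1},{"dx":0,"dy":0,"dz":0,"rx":0,"ry":0,"rz":0,"grip":0},{"dx":0,"dy":0,"dz":0,"rx":0,"ry":0,"rz":0,"grip":-1},{"dx":0,"dy":0,"dz":0,"rx":0,"ry":0,"rz":0,"grip":-1}]'
```

```text
clock: 4.72
eef_pos: [629.2, 144.8, 10.6]
tool_rot: [3.141, -0.0, 3.098]
force: [0.3, 0.9, -2.1]
width: 37.2
gripper_force: 61.8
clock: 5.35
eef_pos: [629.8, 144.1, 10.9]
tool_rot: [3.141, 0.001, 3.097]
force: [-0.0, -0.1, -0.1]
width: 77.1
gripper_force: 0.0
```

```bash
python3 -m creep '[{"dx":0,"dy":0,"dz":0.15,"rx":0,"ry":0,"rz":0,"grip":-1},{"dx":0,"dy":0,"dz":0.3,"rx":0,"ry":0,"rz":0,"grip":-1},{"dx":0,"dy":0,"dz":0.37,"rx":0,"ry":0,"rz":0,"grip":-1},{"dx":-0.05,"dy":-0.14,"dz":0.37,"rx":0,"ry":0,"rz":0,"grip":-1},{"dx":-0.1,"dy":-0.28,"dz":0.37,"rx":0,"ry":0,"rz":0,"grip":-1}]'
python3 -m creep '[{"dx":-0.05,"dy":-0.13,"dz":0,"rx":0,"ry":0,"rz":0,"grip":-1},{"dx":-0.1,"dy":-0.26,"dz":0,"rx":0,"ry":0,"rz":0,"grip":-1},{"dx":-0.15,"dy":-0.39,"dz":0,"rx":0,"ry":0,"rz":0,"grip":-1},{"dx":-0.2,"dy":-0.52,"dz":0,"rx":0,"ry":0,"rz":0,"grip":-1},{"dx":-0.25,"dy":-0.65,"dz":0,"rx":0,"ry":0,"rz":0,"grip":-1}]'
python3 -m creep '[{"dx":-0.03,"dy":-0.1,"dz":0,"rx":0,"ry":0,"rz":0,"grip":-1},{"dx":-0.03,"dy":-0.1,"dz":0,"rx":0,"ry":0,"rz":0,"grip":-1},{"dx":-0.03,"dy":-0.1,"dz":0,"rx":0,"ry":0,"rz":0,"grip":-1},{"dx":-0.03,"dy":-0.1,"dz":0,"rx":0,"ry":0,"rz":0,"grip":-1},{"dx":-0.03,"dy":-0.1,"dz":0,"rx":0,"ry":0,"rz":0,"grip":-1}]'
python3 - <<'E'
from h import *
snap('wrist','w4.png'); s=ctrl.read_state();print(s['eef_pos'],s['width'],s['tool_rot'],s['qpos'])
cv2.imwrite('pics/w4b.png',cv2.resize(cv2.imread('pics/w4.png'),(800,600),interpolation=cv2.INTER_CUBIC))
E
```

```text
clock: 5.98
eef_pos: [589.4, 31.3, 159.2]
tool_rot: [-3.142, 0.002, 3.099]
force: [0.8, -0.9, 0.8]
width: 85.4
gripper_force: 0.0
clock: 6.6
eef_pos: [488.9, -229.6, 158.8]
tool_rot: [-3.141, 0.001, 3.098]
force: [0.2, -0.5, 0.1]
width: 85.6
gripper_force: 0.0
clock: 7.22
eef_pos: [478.0, -266.6, 158.6]
tool_rot: [3.141, 0.0, 3.1]
force: [-0.3, 0.4, 0.5]
width: 85.2
gripper_force: 0.0
[ 477.91984915 -266.88513341  158.52475567] 85.64430844304417 [ 3.14126227e+00 -1.39229943e-05  3.09935452e+00] [ 0.55283977  0.58020469 -0.14213291  1.87724294  0.12144933  0.6925522
  1.86861659]
```

View pics/w4b.png

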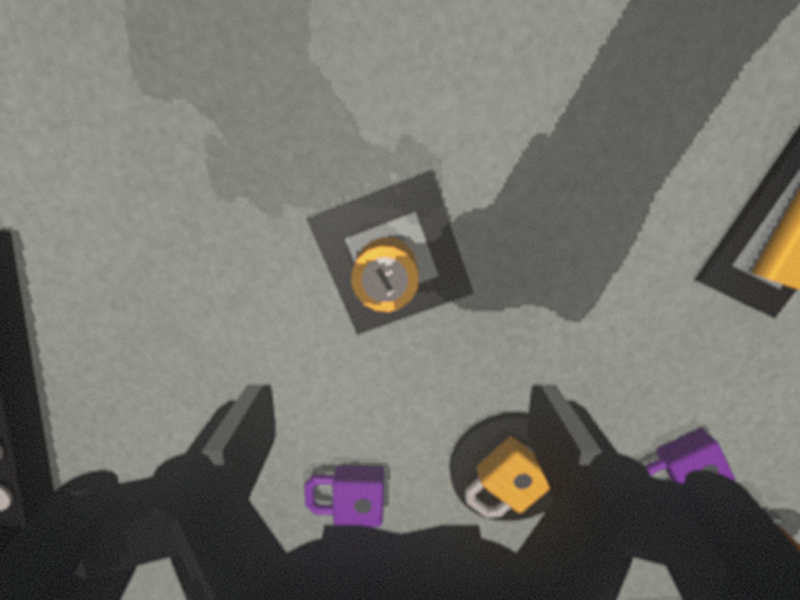

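Barrel top centre at (385,279) on the square plate with corners (308,218), (434,171), (472,293), (358,333). The brass padlock is at (512,475), with purple decoys at (355,495) and (695,460).

```bash
python3 - <<'E'
from h import *
f='w4.png';k=1.5625
print('barrel',w(f,385/k,279/k,42),w(f,351/k,279/k,42),w(f,418/k,279/k,42),w(f,385/k,312/k,42))
P=np.array([w(f,u/k,v/k,8) for u,v in((308,218),(434,171),(472,293),(358,333))]);print(P,P.mean(0))
print('pad',w(f,512/k,475/k,30),'round',w(f,515/k,466/k,8))
E
```

```text
barrel [ 468.  -277.2   42. ] [ 467.1 -297.9   42. ] [ 468.9 -257.2   42. ] [ 489.3 -278.4   42. ]
[[ 433.5 -327.4    8. ]
 [ 407.3 -243.8    8. ]
 [ 489.8 -218.9    8. ]
 [ 516.4 -300.3    8. ]] [ 461.75 -272.6     8.  ]
pad [ 625.8 -191.5   30. ] round [ 635.7 -183.5    8. ]
```

```bash
python3 -m creep '[{"dx":-0.025,"dy":-0.026,"dz":-0.1,"rx":0,"ry":0,"rz":0,"grip":-1},{"dx":-0.025,"dy":-0.026,"dz":-0.2,"rx":0,"ry":0,"rz":0,"grip":-1},{"dx":-0.025,"dy":-0.026,"dz":-0.3,"rx":0,"ry":0,"rz":0,"grip":-1},{"dx":-0.025,"dy":-0.026,"dz":-0.361,"rx":0,"ry":0,"rz":0,"grip":-1},{"dx":-0.025,"dy":-0.026,"dz":-0.361,"rx":0,"ry":0,"rz":0,"grip":-1}]'
python3 -m creep '[{"dx":0,"dy":0,"dz":0,"rx":0,"ry":0,"rz":0,"grip":-1},{"dx":0,"dy":0,"dz":0,"rx":0,"ry":0,"rz":0,"grip":0},{"dx":0,"dy":0,"dz":0,"rx":0,"ry":0,"rz":0,"grip":0.5},{"dx":0,"dy":0,"dz":0,"rx":0,"ry":0,"rz":0,"grip":1},{"dx":0,"dy":0,"dz":0,"rx":0,"ry":0,"rz":0,"grip":1}]'
```

```text
clock: 7.9
eef_pos: [466.5, -277.1, 12.5]
tool_rot: [3.14, -0.003, 3.099]
force: [0.1, 1.2, 0.5]
width: 85.4
gripper_force: 0.0
clock: 8.52
eef_pos: [467.9, -278.4, 15.2]
tool_rot: [-3.141, 0.001, 3.098]
force: [-1.4, 0.8, 7.4]
width: 40.3
gripper_force: 59.8
```

```bash
python3 -m creep '[{"dx":0,"dy":0,"dz":0.13,"rx":0,"ry":0,"rz":0,"grip":1},{"dx":0,"dy":0,"dz":0.26,"rx":0,"ry":0,"rz":0,"grip":1},{"dx":0,"dy":0.15,"dz":0.26,"rx":0,"ry":0,"rz":0,"grip":1},{"dx":0,"dy":0.3,"dz":0.26,"rx":0,"ry":0,"rz":0,"grip":1},{"dx":0,"dy":0.45,"dz":0.26,"rx":0,"ry":0,"rz":0,"grip":1}]'
python3 -m creep '[{"dx":0,"dy":0.15,"dz":0,"rx":0,"ry":0,"rz":0,"grip":1},{"dx":0,"dy":0.3,"dz":0,"rx":0,"ry":0,"rz":0,"grip":1},{"dx":0,"dy":0.45,"dz":0,"rx":0,"ry":0,"rz":0,"grip":1},{"dx":0,"dy":0.6,"dz":0,"rx":0,"ry":0,"rz":0,"grip":1},{"dx":0,"dy":0.75,"dz":0,"rx":0,"ry":0,"rz":0,"grip":1}]'
python3 -m creep '[{"dx":0,"dy":0.1,"dz":0,"rx":0,"ry":0,"rz":0,"grip":1},{"dx":0,"dy":0.18,"dz":0,"rx":0,"ry":0,"rz":0,"grip":1},{"dx":0,"dy":0.18,"dz":0,"rx":0,"ry":0,"rz":0,"grip":1},{"dx":0,"dy":0.18,"dz":0,"rx":0,"ry":0,"rz":0,"grip":1},{"dx":0,"dy":0.18,"dz":0,"rx":0,"ry":0,"rz":0,"grip":1}]'
```

```text
clock: 9.15
eef_pos: [467.2, -96.8, 118.4]
tool_rot: [3.141, 0.001, 3.096]
force: [1.9, 0.3, -2.4]
width: 40.4
gripper_force: 62.2
clock: 9.78
eef_pos: [467.0, 203.4, 118.1]
tool_rot: [-3.141, -0.0, 3.097]
force: [0.5, -0.1, -2.4]
width: 40.2
gripper_force: 62.2
clock: 10.4
eef_pos: [467.6, 272.0, 118.0]
tool_rot: [-3.14, -0.0, 3.095]
force: [0.1, -1.0, -3.0]
width: 40.3
gripper_force: 62.0
```

```bash
python3 -m creep '[{"dx":0,"dy":0.005,"dz":-0.08,"rx":0,"ry":0,"rz":0,"grip":1},{"dx":0,"dy":0.005,"dz":-0.16,"rx":0,"ry":0,"rz":0,"grip":1},{"dx":0,"dy":0.005,"dz":-0.22,"rx":0,"ry":0,"rz":0,"grip":1},{"dx":0,"dy":0.005,"dz":-0.25,"rx":0,"ry":0,"rz":0,"grip":1},{"dx":0,"dy":0.005,"dz":-0.256,"rx":0,"ry":0,"rz":0,"grip":1}]'
python3 -m creep '[{"dx":0,"dy":0,"dz":0,"rx":0,"ry":0,"rz":0,"grip":1},{"dx":0,"dy":0,"dz":0,"rx":0,"ry":0,"rz":0,"grip":1},{"dx":0,"dy":0,"dz":0,"rx":0,"ry":0,"rz":0,"grip":0},{"dx":0,"dy":0,"dz":0,"rx":0,"ry":0,"rz":0,"grip":-1},{"dx":0,"dy":0,"dz":0,"rx":0,"ry":0,"rz":0,"grip":-1}]'
```

```text
clock: 11.02
eef_pos: [467.5, 274.9, 15.3]
tool_rot: [-3.141, -0.001, 3.097]
force: [0.2, -1.1, -2.6]
width: 40.1
gripper_force: 62.0
clock: 11.65
eef_pos: [467.7, 275.9, 16.0]
tool_rot: [3.141, 0.001, 3.098]
force: [0.1, 0.9, 0.1]
width: 77.2
gripper_force: 0.0
```

```bash
python3 -m creep '[{"dx":0,"dy":0,"dz":0.15,"rx":0,"ry":0,"rz":0,"grip":-1},{"dx":0,"dy":0,"dz":0.3,"rx":0,"ry":0,"rz":0,"grip":-1},{"dx":0,"dy":0,"dz":0.36,"rx":0,"ry":0,"rz":0,"grip":-1},{"dx":0.04,"dy":-0.14,"dz":0.36,"rx":0,"ry":0,"rz":0,"grip":-1},{"dx":0.08,"dy":-0.28,"dz":0.36,"rx":0,"ry":0,"rz":0,"grip":-1}]'
python3 -m creep '[{"dx":0.05,"dy":-0.14,"dz":0,"rx":0,"ry":0,"rz":-0.026,"grip":-1},{"dx":0.1,"dy":-0.28,"dz":0,"rx":0,"ry":0,"rz":-0.052,"grip":-1},{"dx":0.15,"dy":-0.42,"dz":0,"rx":0,"ry":0,"rz":-0.078,"grip":-1},{"dx":0.2,"dy":-0.56,"dz":0,"rx":0,"ry":0,"rz":-0.104,"grip":-1},{"dx":0.25,"dy":-0.7,"dz":0,"rx":0,"ry":0,"rz":-0.13,"grip":-1}]'
python3 -m creep '[{"dx":0.05,"dy":-0.1,"dz":0,"rx":0,"ry":0,"rz":0,"grip":-1},{"dx":0.05,"dy":-0.15,"dz":0,"rx":0,"ry":0,"rz":0,"grip":-1},{"dx":0.05,"dy":-0.15,"dz":0,"rx":0,"ry":0,"rz":0,"grip":-1},{"dx":0.05,"dy":-0.15,"dz":0,"rx":0,"ry":0,"rz":0,"grip":-1},{"dx":0.05,"dy":-0.15,"dz":0,"rx":0,"ry":0,"rz":0,"grip":-1}]'
python3 - <<'E'
from h import *
snap('wrist','w5.png'); s=ctrl.read_state();print(s['eef_pos'],s['width'],s['tool_rot'],s['qpos'])
cv2.imwrite('pics/w5b.png',cv2.resize(cv2.imread('pics/w5.png'),(800,600),interpolation=cv2.INTER_CUBIC))
E
```

```text
clock: 12.28
eef_pos: [500.0, 163.2, 160.5]
tool_rot: [3.141, 0.002, 3.1]
force: [1.6, -0.1, 0.3]
width: 85.1
gripper_force: 0.0
clock: 12.9
eef_pos: [599.9, -118.1, 159.9]
tool_rot: [3.141, 0.0, 2.275]
force: [1.7, 0.8, -0.1]
width: 85.2
gripper_force: 0.0
clock: 13.52
eef_pos: [619.5, -173.9, 159.8]
tool_rot: [3.141, -0.001, 2.283]
force: [-0.0, -0.5, -0.4]
width: 85.3
gripper_force: 0.0
[ 619.52475936 -174.30636575  159.84370259] 85.30527770525872 [ 3.14096544e+00 -8.30794918e-04  2.28307786e+00] [ 0.12679136  0.70396484  0.17673515  1.609235   -0.15441521  0.84241579
  1.07766651]
```

View pics/w5b.png

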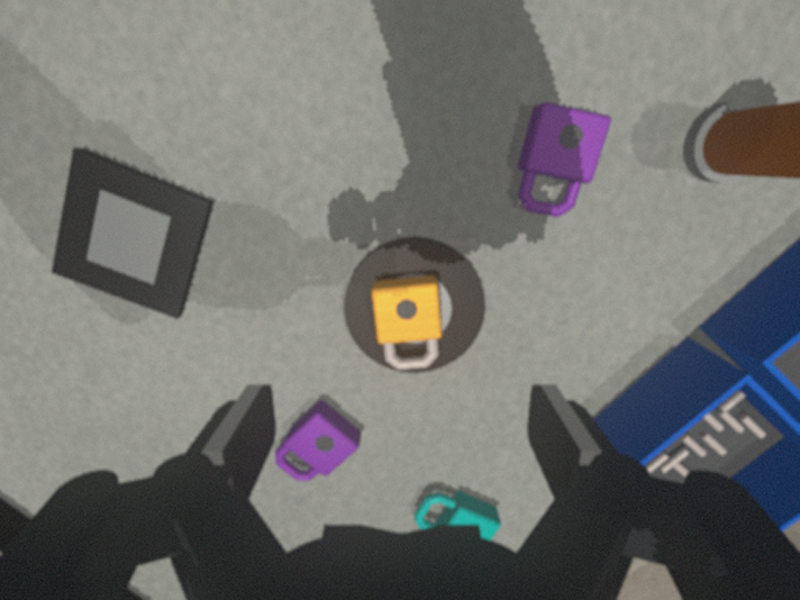

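Brass padlock's top corners: (372,287), (436,279), (442,340), (378,345), on the round plate centred at (415,304). Empty square plate at (133,233). Decoys: purple (320,440) and (565,150), turquoise (462,515).

```bash
python3 - <<'E'
from h import *
f='w5.png';k=1.5625
P=np.array([w(f,u/k,v/k,30) for u,v in((372,287),(436,279),(442,340),(378,345))])[:,:2]
print(P,P.mean(0))
for a,b in((0,1),(3,2),(0,3),(1,2)):
    d=P[b]-P[a];print(np.hypot(*d).round(1),np.degrees(np.arctan2(d[1],d[0])).round(1))
print('hole',w(f,406.5/k,309.5/k,30))
m=cv2.inRange(cv2.cvtColor(cv2.imread('pics/w5.png'),cv2.COLOR_BGR2GRAY)[140:250,210:320],0,88)
Q=np.array([w(f,u/k,v/k,8) for u,v in((345,304),(485,304),(415,237),(412,372))]);print(Q)
S=np.array([w(f,u/k,v/k,8) for u,v in((76,148),(213,202),(180,318),(53,271))]);print('sq',S.mean(0))
E
```

```text
[[ 604.8 -187. ]
 [ 632.4 -156.2]
 [ 663.8 -184.8]
 [ 633.7 -215.6]] [ 633.675 -185.9  ]
41.4 48.1
43.1 45.7
40.7 -44.7
42.5 -42.3
hole [ 631.6 -184.1   30. ]
[[ 601.4 -214.8    8. ]
 [ 676.  -150.4    8. ]
 [ 607.4 -147.1    8. ]
 [ 672.1 -223.9    8. ]]
sq [ 463.525 -271.95     8.   ]
```

```bash
python3 -m creep '[{"dx":0.033,"dy":-0.027,"dz":-0.1,"rx":0,"ry":0,"rz":0.0165,"grip":-1},{"dx":0.033,"dy":-0.027,"dz":-0.2,"rx":0,"ry":0,"rz":0.0165,"grip":-1},{"dx":0.033,"dy":-0.027,"dz":-0.3,"rx":0,"ry":0,"rz":0.0165,"grip":-1},{"dx":0.033,"dy":-0.027,"dz":-0.36,"rx":0,"ry":0,"rz":0.0165,"grip":-1},{"dx":0.033,"dy":-0.027,"dz":-0.377,"rx":0,"ry":0,"rz":0.0165,"grip":-1}]'
python3 -m creep '[{"dx":0,"dy":0,"dz":0,"rx":0,"ry":0,"rz":0,"grip":-1},{"dx":0,"dy":0,"dz":0,"rx":0,"ry":0,"rz":0,"grip":0},{"dx":0,"dy":0,"dz":0,"rx":0,"ry":0,"rz":0,"grip":0.5},{"dx":0,"dy":0,"dz":0,"rx":0,"ry":0,"rz":0,"grip":1},{"dx":0,"dy":0,"dz":0,"rx":0,"ry":0,"rz":0,"grip":1}]'
```

```text
clock: 14.2
eef_pos: [631.6, -185.8, 7.3]
tool_rot: [-3.14, -0.003, 2.385]
force: [0.4, -0.4, 0.6]
width: 85.2
gripper_force: 0.0
clock: 14.82
eef_pos: [633.8, -187.1, 10.4]
tool_rot: [3.14, 0.002, 2.384]
force: [-0.4, 0.8, 5.5]
width: 42.7
gripper_force: 63.5
```

```bash
python3 -m creep '[{"dx":0,"dy":0,"dz":0.12,"rx":0,"ry":0,"rz":0,"grip":1},{"dx":0,"dy":0,"dz":0.22,"rx":0,"ry":0,"rz":0,"grip":1},{"dx":-0.12,"dy":-0.06,"dz":0.22,"rx":0,"ry":0,"rz":0,"grip":1},{"dx":-0.24,"dy":-0.12,"dz":0.22,"rx":0,"ry":0,"rz":0,"grip":1},{"dx":-0.36,"dy":-0.18,"dz":0.22,"rx":0,"ry":0,"rz":0,"grip":1}]'
python3 -m creep '[{"dx":-0.067,"dy":-0.036,"dz":0,"rx":0,"ry":0,"rz":0,"grip":1},{"dx":-0.067,"dy":-0.036,"dz":0,"rx":0,"ry":0,"rz":0,"grip":1},{"dx":-0.067,"dy":-0.036,"dz":0,"rx":0,"ry":0,"rz":0,"grip":1},{"dx":-0.067,"dy":-0.036,"dz":0,"rx":0,"ry":0,"rz":0,"grip":1},{"dx":-0.067,"dy":-0.036,"dz":0,"rx":0,"ry":0,"rz":0,"grip":1}]'
python3 - <<'E'
from h import *
snap('wrist','w6.png'); s=ctrl.read_state();print(s['eef_pos'],s['width'],s['tool_rot'])
cv2.imwrite('pics/w6b.png',cv2.resize(cv2.imread('pics/w6.png'),(800,600),interpolation=cv2.INTER_CUBIC))
E
```

```text
clock: 15.45
eef_pos: [486.6, -259.6, 96.9]
tool_rot: [-3.141, -0.0, 2.385]
force: [-0.5, -0.2, -4.3]
width: 42.7
gripper_force: 63.3
clock: 16.08
eef_pos: [462.6, -272.8, 96.8]
tool_rot: [3.141, -0.0, 2.386]
force: [0.7, 0.3, -3.9]
width: 42.8
gripper_force: 63.3
[ 462.45623506 -272.96596186   96.78782995] 42.67330446873337 [ 3.14135795e+00 -5.99791374e-05  2.38564626e+00]
```

View pics/w6b.png

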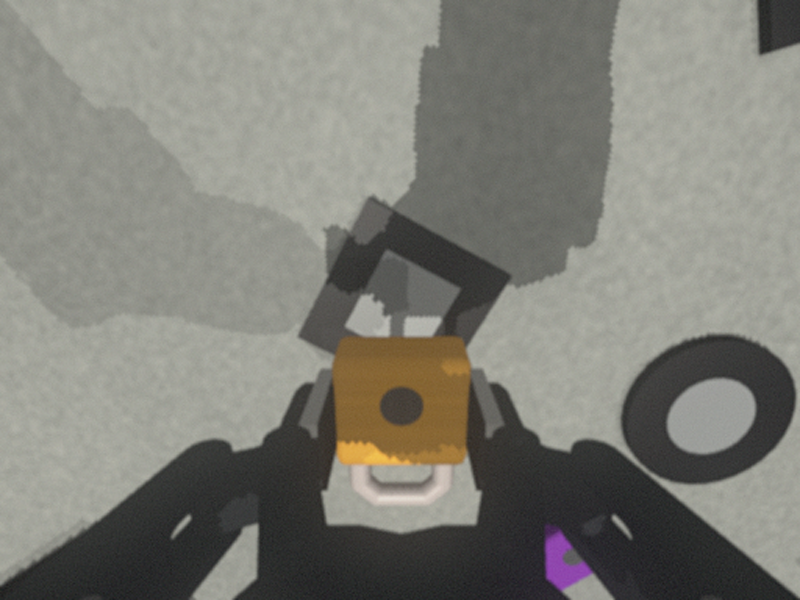

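Padlock held level, hole at (402,406), over the square plate (corners (511,276), (299,335)). The emptied round plate is at (709,409).

```bash
python3 - <<'E'
from h import *
f='w6.png';k=1.5625
print('hole',w(f,402/k,406/k,116.4))
a,b=w(f,511/k,276/k,8),w(f,299/k,335/k,8);print('sq',(a+b)/2,np.hypot(*(a-b)[:2]))
q=[w(f,u/k,v/k,8) for u,v in((622,412),(796,405),(722,335),(697,484))];print('round',(q[0]+q[1])/2,(q[2]+q[3])/2)
im=cv2.imread('pics/'+f);h=cv2.cvtColor(im,cv2.COLOR_BGR2HSV)
g=cv2.inRange(h,(0,0,110),(180,40,255))[235:300,420:490];N,_,st,ce=cv2.connectedComponentsWithStats(g)
for i in range(N):
    if st[i,0]>0 and st[i,1]>0 and 300<st[i,4]<2500:print('disc',w(f,ce[i][0]+420,ce[i][1]+235,8),st[i])
E
```

```text
hole [ 459.3 -271.   116.4]
sq [ 462.   -272.65    8.  ] 122.36000163452105
round [ 635.3 -183.4    8. ] [ 638.6 -185.4    8. ]
disc [ 640.2 -185.     8. ] [   7    7   57   49 2117]
```

```bash
python3 -m creep '[{"dx":0.002,"dy":0,"dz":-0.08,"rx":0,"ry":0,"rz":0,"grip":1},{"dx":0.002,"dy":0,"dz":-0.15,"rx":0,"ry":0,"rz":0,"grip":1},{"dx":0.002,"dy":0,"dz":-0.195,"rx":0,"ry":0,"rz":0,"grip":1},{"dx":0.002,"dy":0,"dz":-0.21,"rx":0,"ry":0,"rz":0,"grip":1},{"dx":0.002,"dy":0,"dz":-0.215,"rx":0,"ry":0,"rz":0,"grip":1}]'
python3 -m creep '[{"dx":0,"dy":0,"dz":0,"rx":0,"ry":0,"rz":0,"grip":1},{"dx":0,"dy":0,"dz":0,"rx":0,"ry":0,"rz":0,"grip":1},{"dx":0,"dy":0,"dz":0,"rx":0,"ry":0,"rz":0,"grip":0},{"dx":0,"dy":0,"dz":0,"rx":0,"ry":0,"rz":0,"grip":-1},{"dx":0,"dy":0,"dz":0,"rx":0,"ry":0,"rz":0,"grip":-1}]'
```

```text
clock: 16.75
eef_pos: [463.0, -273.7, 11.0]
tool_rot: [3.141, 0.0, 2.384]
force: [-0.2, 0.7, -3.8]
width: 42.8
gripper_force: 63.2
clock: 17.38
eef_pos: [463.1, -273.8, 11.4]
tool_rot: [3.141, 0.001, 2.384]
force: [0.2, -0.3, 0.2]
width: 77.1
gripper_force: 0.0
```

```bash
python3 -m creep '[{"dx":0,"dy":0,"dz":0.15,"rx":0,"ry":0,"rz":0,"grip":-1},{"dx":0,"dy":0,"dz":0.3,"rx":0,"ry":0,"rz":0,"grip":-1},{"dx":0,"dy":0,"dz":0.4,"rx":0,"ry":0,"rz":0,"grip":-1},{"dx":0,"dy":0.15,"dz":0.4,"rx":0,"ry":0,"rz":0,"grip":-1},{"dx":0,"dy":0.3,"dz":0.4,"rx":0,"ry":0,"rz":0,"grip":-1}]'
python3 -m creep '[{"dx":0,"dy":0.15,"dz":0,"rx":0,"ry":0,"rz":0,"grip":-1},{"dx":0,"dy":0.3,"dz":0,"rx":0,"ry":0,"rz":0,"grip":-1},{"dx":0,"dy":0.36,"dz":0,"rx":0,"ry":0,"rz":0,"grip":-1},{"dx":0,"dy":0.36,"dz":0,"rx":0,"ry":0,"rz":0,"grip":-1},{"dx":0,"dy":0.36,"dz":0,"rx":0,"ry":0,"rz":0,"grip":-1}]'
python3 - <<'E'
from h import *
snap('wrist','w7.png'); s=ctrl.read_state();print(s['eef_pos'],s['width'],s['tool_rot'])
cv2.imwrite('pics/w7b.png',cv2.resize(cv2.imread('pics/w7.png'),(800,600),interpolation=cv2.INTER_CUBIC))
E
```

```text
clock: 18.0
eef_pos: [463.2, -152.8, 172.0]
tool_rot: [3.14, 0.002, 2.382]
force: [0.4, 0.6, -0.8]
width: 85.6
gripper_force: 0.0
clock: 18.62
eef_pos: [462.8, -10.8, 171.1]
tool_rot: [-3.141, 0.001, 2.383]
force: [0.1, 0.6, -0.7]
width: 85.3
gripper_force: 0.0
[462.75097835 -11.16175321 171.06900571] 85.3867453066793 [-3.14132617e+00  7.47304286e-04  2.38195240e+00]
```

View pics/w7b.png

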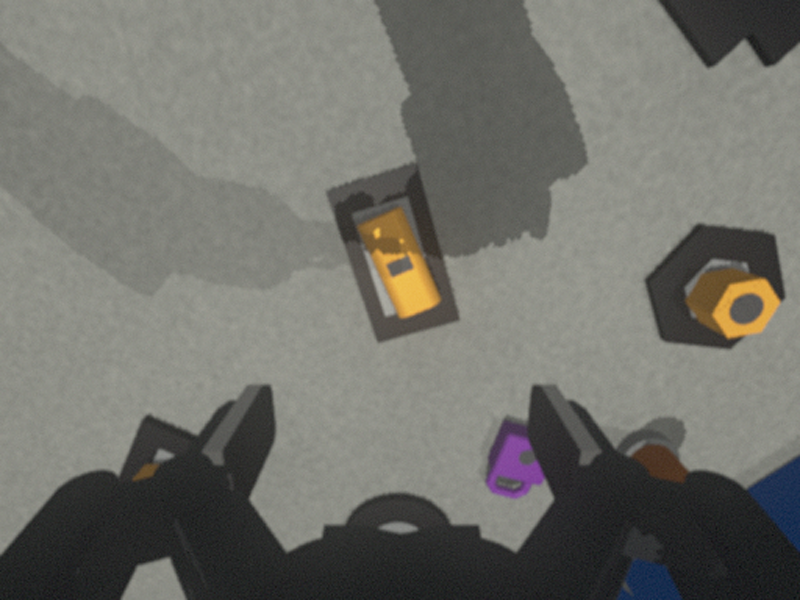

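Oval sits on its plate (slot mark at (400,267); plate corners (327,190), (417,163), (459,319), (379,342)). The hex core is on the hex plate, top at (746,307).

```bash
python3 - <<'E'
from h import *
f='w7.png';k=1.5625
P=np.array([w(f,u/k,v/k,8) for u,v in((327,190),(417,163),(459,319),(379,342))]);print(P,P.mean(0))
print('oval',w(f,400/k,267/k,25), [w(f,u/k,v/k,25).tolist() for u,v in((358,216),(403,208),(440,300),(404,318))])
print('core',w(f,746/k,307/k,38))
E
```

```text
[[385.6  -8.1   8. ]
 [414.6  47.7   8. ]
 [516.7  -4.5   8. ]
 [489.2 -60.4   8. ]] [451.525  -6.325   8.   ]
oval [455.1  -6.2  25. ] [[411.8, -2.6, 25.0], [428.1, 22.1, 25.0], [490.9, -2.2, 25.0], [483.5, -29.3, 25.0]]
core [629.8 143.3  38. ]
```

Oval is ~4 mm off centre and the core ~2.5 mm, both well inside 14 mm. Fetching the barrel from the spare plate.

```bash
python3 -m creep '[{"dx":0.003,"dy":0.15,"dz":0,"rx":0,"ry":0,"rz":0,"grip":-1},{"dx":0.006,"dy":0.3,"dz":0,"rx":0,"ry":0,"rz":0,"grip":-1},{"dx":0.009,"dy":0.45,"dz":0,"rx":0,"ry":0,"rz":0,"grip":-1},{"dx":0.012,"dy":0.6,"dz":0,"rx":0,"ry":0,"rz":0,"grip":-1},{"dx":0.012,"dy":0.717,"dz":0,"rx":0,"ry":0,"rz":0,"grip":-1}]'
python3 -m creep '[{"dx":0,"dy":0,"dz":0,"rx":0,"ry":0,"rz":0,"grip":-1},{"dx":0,"dy":0,"dz":-0.1,"rx":0,"ry":0,"rz":0,"grip":-1},{"dx":0,"dy":0,"dz":-0.15,"rx":0,"ry":0,"rz":0,"grip":-1},{"dx":0,"dy":0,"dz":-0.15,"rx":0,"ry":0,"rz":0,"grip":-1},{"dx":0,"dy":0,"dz":-0.15,"rx":0,"ry":0,"rz":0,"grip":-1}]'
python3 - <<'E'
from h import *
f='w8.png';a=snap('wrist',f); s=ctrl.read_state();print(s['eef_pos'],s['tool_rot'])
h=cv2.cvtColor(cv2.imread('pics/'+f),cv2.COLOR_BGR2HSV); m=cv2.inRange(h,(8,90,60),(28,255,255))
N,_,st,ce=cv2.connectedComponentsWithStats(m)
for i in range(1,N):
    if st[i,4]>100:print(st[i],ce[i].round(1),w(f,*ce[i],30), w(f,st[i,0],ce[i][1],40),w(f,st[i,0]+st[i,2],ce[i][1],40))
E
```

```text
clock: 19.3
eef_pos: [468.2, 278.4, 170.9]
tool_rot: [3.141, 0.0, 2.383]
force: [1.3, -0.3, 0.2]
width: 85.4
gripper_force: 0.0
clock: 19.92
eef_pos: [468.6, 276.1, 111.7]
tool_rot: [3.141, 0.001, 2.382]
force: [0.6, 0.6, 0.3]
width: 85.4
gripper_force: 0.0
[468.61184727 276.58615115 111.93243049] [3.13997449e+00 7.58250765e-04 2.38272476e+00]
[ 230  170   53   60 1568] [256.2 197.2] [466.2 276.2  30. ] [449.2 263.3  40. ] [478.5 294.2  40. ]
[ 77 362  17  22 183] [ 85.3 373.3] [484.6   9.5  30. ] [475.5  17.6  40. ] [487.3  30.1  40. ]
```

```bash
python3 -m creep '[{"dx":-0.002,"dy":0,"dz":-0.1,"rx":0,"ry":0,"rz":0,"grip":-1},{"dx":-0.002,"dy":0,"dz":-0.2,"rx":0,"ry":0,"rz":0,"grip":-1},{"dx":-0.002,"dy":0,"dz":-0.242,"rx":0,"ry":0,"rz":0,"grip":-1},{"dx":-0.002,"dy":0,"dz":-0.242,"rx":0,"ry":0,"rz":0,"grip":-1},{"dx":-0.002,"dy":0,"dz":-0.242,"rx":0,"ry":0,"rz":0,"grip":-1}]'
python3 -m creep '[{"dx":0,"dy":0,"dz":0,"rx":0,"ry":0,"rz":0,"grip":-1},{"dx":0,"dy":0,"dz":0,"rx":0,"ry":0,"rz":0,"grip":0},{"dx":0,"dy":0,"dz":0,"rx":0,"ry":0,"rz":0,"grip":0.5},{"dx":0,"dy":0,"dz":0,"rx":0,"ry":0,"rz":0,"grip":1},{"dx":0,"dy":0,"dz":0,"rx":0,"ry":0,"rz":0,"grip":1}]'
python3 -m creep '[{"dx":0,"dy":0,"dz":0,"rx":0,"ry":0,"rz":0,"grip":1},{"dx":0,"dy":0,"dz":0.12,"rx":0,"ry":0,"rz":0,"grip":1},{"dx":0,"dy":0,"dz":0.25,"rx":0,"ry":0,"rz":0,"grip":1},{"dx":0,"dy":0,"dz":0.3,"rx":0,"ry":0,"rz":0,"grip":1},{"dx":0,"dy":0,"dz":0.3,"rx":0,"ry":0,"rz":0,"grip":1}]'
```

```text
clock: 20.6
eef_pos: [467.8, 277.7, 15.5]
tool_rot: [3.139, 0.001, 2.384]
force: [0.5, -0.8, 0.6]
width: 85.5
gripper_force: 0.0
clock: 21.22
eef_pos: [466.8, 277.4, 14.7]
tool_rot: [3.141, -0.0, 2.384]
force: [-0.5, 0.6, 5.3]
width: 40.4
gripper_force: 60.1
clock: 21.85
eef_pos: [467.3, 277.7, 135.3]
tool_rot: [3.139, 0.001, 2.385]
force: [-0.4, -0.1, -3.3]
width: 40.4
gripper_force: 62.1
```

```bash
python3 -m creep '[{"dx":0.05,"dy":-0.14,"dz":0,"rx":0,"ry":0,"rz":0,"grip":1},{"dx":0.1,"dy":-0.28,"dz":0,"rx":0,"ry":0,"rz":0,"grip":1},{"dx":0.15,"dy":-0.42,"dz":0,"rx":0,"ry":0,"rz":0,"grip":1},{"dx":0.2,"dy":-0.56,"dz":0,"rx":0,"ry":0,"rz":0,"grip":1},{"dx":0.25,"dy":-0.7,"dz":0,"rx":0,"ry":0,"rz":0,"grip":1}]'
python3 -m creep '[{"dx":0.055,"dy":-0.14,"dz":0,"rx":0,"ry":0,"rz":0,"grip":1},{"dx":0.11,"dy":-0.28,"dz":0,"rx":0,"ry":0,"rz":0,"grip":1},{"dx":0.165,"dy":-0.4,"dz":0,"rx":0,"ry":0,"rz":0,"grip":1},{"dx":0.181,"dy":-0.456,"dz":0,"rx":0,"ry":0,"rz":0,"grip":1},{"dx":0.181,"dy":-0.456,"dz":0,"rx":0,"ry":0,"rz":0,"grip":1}]'
python3 -m creep '[{"dx":0,"dy":0,"dz":0,"rx":0,"ry":0,"rz":0,"grip":1},{"dx":0,"dy":0,"dz":-0.05,"rx":0,"ry":0,"rz":0,"grip":1},{"dx":0,"dy":0,"dz":-0.1,"rx":0,"ry":0,"rz":0,"grip":1},{"dx":0,"dy":0,"dz":-0.1,"rx":0,"ry":0,"rz":0,"grip":1},{"dx":0,"dy":0,"dz":-0.1,"rx":0,"ry":0,"rz":0,"grip":1}]'
```

```text
clock: 22.48
eef_pos: [565.8, -4.4, 132.0]
tool_rot: [-3.139, -0.003, 2.385]
force: [0.0, -0.3, -3.5]
width: 40.6
gripper_force: 62.1
clock: 23.1
eef_pos: [637.5, -187.1, 132.0]
tool_rot: [-3.139, -0.003, 2.381]
force: [-0.4, 0.6, -3.9]
width: 40.3
gripper_force: 62.1
clock: 23.72
eef_pos: [639.3, -184.6, 94.3]
tool_rot: [3.141, 0.0, 2.385]
force: [-0.2, -0.1, -2.0]
width: 40.1
gripper_force: 62.1
```

```bash
python3 -m creep '[{"dx":0,"dy":0,"dz":-0.08,"rx":0,"ry":0,"rz":0,"grip":1},{"dx":0,"dy":0,"dz":-0.15,"rx":0,"ry":0,"rz":0,"grip":1},{"dx":0,"dy":0,"dz":-0.185,"rx":0,"ry":0,"rz":0,"grip":1},{"dx":0,"dy":0,"dz":-0.193,"rx":0,"ry":0,"rz":0,"grip":1},{"dx":0,"dy":0,"dz":-0.197,"rx":0,"ry":0,"rz":0,"grip":1}]'
python3 -m creep '[{"dx":0,"dy":0,"dz":0,"rx":0,"ry":0,"rz":0,"grip":1},{"dx":0,"dy":0,"dz":0,"rx":0,"ry":0,"rz":0,"grip":1},{"dx":0,"dy":0,"dz":0,"rx":0,"ry":0,"rz":0,"grip":0},{"dx":0,"dy":0,"dz":0,"rx":0,"ry":0,"rz":0,"grip":-1},{"dx":0,"dy":0,"dz":0,"rx":0,"ry":0,"rz":0,"grip":-1}]'
python3 -m creep '[{"dx":0,"dy":0,"dz":0.1,"rx":0,"ry":0,"rz":0,"grip":-1},{"dx":0,"dy":0,"dz":0.2,"rx":0,"ry":0,"rz":0,"grip":-1},{"dx":-0.1,"dy":0.1,"dz":0.35,"rx":0,"ry":0,"rz":0,"grip":-1},{"dx":-0.2,"dy":0.2,"dz":0.45,"rx":0,"ry":0,"rz":0,"grip":-1},{"dx":-0.3,"dy":0.3,"dz":0.45,"rx":0,"ry":0,"rz":0,"grip":-1}]'
python3 - <<'E'
from h import *
snap('wrist','w9.png')
for n in('scene','side'):snap(n,n+'9.png')
cv2.imwrite('pics/f9.png',np.hstack([cv2.resize(cv2.imread('pics/w9.png'),(400,300)),cv2.resize(cv2.imread('pics/side9.png')[100:340,120:440],(400,300))]))
c=cv2.imread('pics/scene9.png')[75:275,95:360];cv2.imwrite('pics/f9s.png',cv2.resize(c,None,fx=3,fy=3,interpolation=cv2.INTER_CUBIC))
E
```

```text
clock: 24.35
eef_pos: [640.0, -185.5, 16.3]
tool_rot: [3.141, 0.002, 2.384]
force: [1.1, -0.3, -2.5]
width: 40.4
gripper_force: 62.1
clock: 24.98
eef_pos: [639.3, -185.3, 15.6]
tool_rot: [3.141, 0.001, 2.384]
force: [-0.9, -0.5, -0.0]
width: 77.1
gripper_force: 0.0
clock: 25.6
eef_pos: [531.6, -76.4, 194.5]
tool_rot: [3.138, 0.005, 2.383]
force: [1.1, 1.4, -0.2]
width: 85.5
gripper_force: 0.0
```

View pics/f9.png

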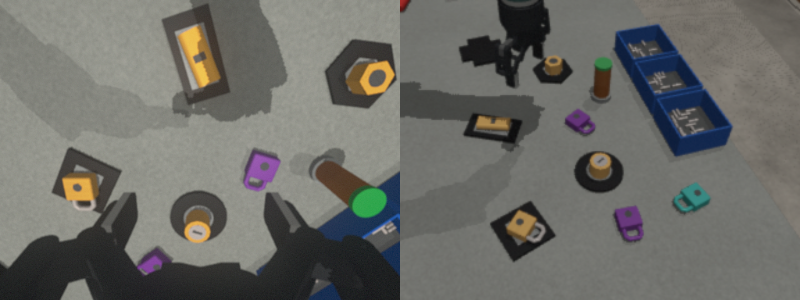

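View pics/f9s.png

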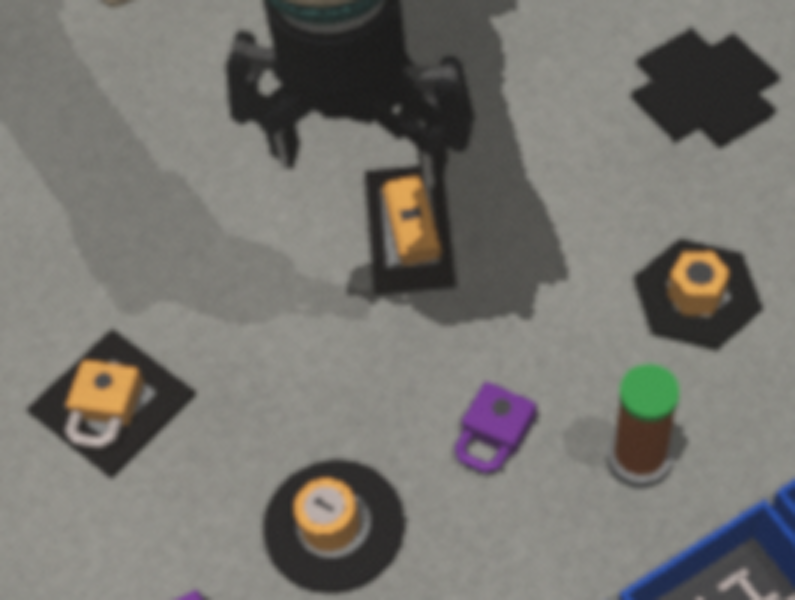

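All four parts now sit on their own plates, and the cartridge is in its original pixels. A numeric check before handing in.

```bash
python3 - <<'E'
from h import *
f='scene9.png';g=lambda u,v,z:w(f,95+(u-1)/3,75+(v-1)/3,z)
P=np.array([g(u,v,30) for u,v in((82,360),(143,365),(127,420),(66,407))]);print('pad',P.mean(0),'hole',g(103,381,30),'(462.5,-272.8)')
print('barrel',g(325,507,42),'(639.8,-185)','core',g(699,272,38),'(628.4,145.5)','oval',g(410,213,25),'(452,-7)')
k=1.28;print('w9 barrel',w('w9.png',197*k,232*k,42),'pad hole',w('w9.png',77*k,187*k,30),'oval',w('w9.png',200*k,58*k,25))
E
```

```text
pad [ 464.475 -272.65    30.   ] hole [ 458.8 -271.1   30. ] (462.5,-272.8)
barrel [ 641.7 -187.6   42. ] (639.8,-185) core [629.  143.4  38. ] (628.4,145.5) oval [452.6  -4.9  25. ] (452,-7)
w9 barrel [ 640.4 -188.1   42. ] pad hole [ 458.7 -271.4   30. ] oval [455.4  -5.9  25. ]
```

All are within about 5 mm. Handing in.

```bash
python3 -c "
from cell import ctrl
print(ctrl.finish_job())"
```

```text
the job is handed in; nothing more can be done
None
```

The job is handed in: padlock, round barrel, oval cylinder and hexagonal core each stand on their own plate within about 5 mm of centre (camera measurement), the oval was already on its plate and not moved, the cartridge was untouched, and the clock read about 26 s; no verdict was returned.

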